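# Load a specimen holder under the sprung hold-down flap of a probe microscope

## Task

Load the specimen holder into the microscope base: press the long thumb bar down with one fingertip to hold the spring-closed flap up, and while it is held up push the holder by its upright with the other fingertip along the rails until it is fully home against the end stop. Then let the flap close on the holder and move clear. Only push the holder, never lift it; keep off the specimen, and leave the other things on the bench where they are.

Things in the scene. Friction and masses are not known exactly. Their poses are not given: they have to be found in the camera images.
- base: Microscope base, fixed: black stone slab 290 x 260 mm, top 34 mm above the bench, with a low stage on it; its highest parts are three steel posts near its edges, top z 71. Origin: centre of the slab's underside. +x is the loading direction, along the rails to the end stop; +y is the thumb bar's side; z up. Offsets in 'base (x, y, z)' below are mm in this frame.
- stop (a point): Middle of the end stop's face that the holder's front end must meet: at (58, -12, 65) mm in the base frame, 5 mm above the deck.
- flap_angle (a joint): Opening angle (rad) of the spring-closed hold-down flap, one rocking plate: fork over the deck, thumb bar on the far side of its hinge. 0 = shut on the empty deck, fork sloping down so that its free edge bars the way. 0.17 = fork level, resting on the holder. Above 0.22 the holder passes under it. 0.50 = hard stop. Pressing the bar opens it (about 2 N to start, 5 to 7 N near the stop); let go, it springs shut.
- deck (a point): Centre of the loading deck's top face between the rails, base (-50, -12, 60). The dark deck runs from base x -121 to the end stop at x 58; two rails 6 mm high, 43 mm apart (base y -33.5 to 9.5), guide the holder. Between the rails only the holder and the flap's fork stand over it.
- flap_hinge (a point): On the flap's hinge axis, base (0, 22, 70): the axis runs along base x, a steel rod 8.4 mm thick from x -118 to 55.
- fork (a point): Middle of the fork's front edge on its underside (moves with the flap). The aluminium fork is the half of the flap over the deck: 3 mm thick, base x 10 to 55, from the hinge out to base y -32, with a slot 22 mm wide (centred over the holder) open to -x, in which the specimen passes.
- flap: The flap; its thumb bar half is a flat ribbed aluminium plate 173 mm long (base x -118 to 55), 3 mm thick, from 3 to 45 mm out (+y) from the hinge axis. Origin on the axis at base (0, 22, 70). Its top face runs through the axis: rises outward by 0.17 rad when shut, level at 0.17, slopes down beyond. Press it anywhere along its length; a fingertip can slide along it. 18 mm of free room below.
- bar_mid (a point): Point on the top face of the thumb bar, 33 mm out from the hinge axis, half way along it (base x -31.5); it moves with the bar.
- holder: The steel specimen holder to be loaded, loose (0.11 to 0.22 kg), between the rails (1.5 mm of play each side), its front end short of the flap: a plate 62 (x) x 40 x 10 mm with an upright across its rear end, 8 mm thick, 36 mm wide, its top 23.5 mm above the plate's underside. Origin: centre of the plate's underside; +x is its front end, 31 mm ahead. Home, its origin is at base (27, -12, 60) mm, the upright 6 mm outside the fork.
- push_face (a point): Centre of the rear face of the holder's upright, where it is pushed: 31 mm behind the holder's origin, 12 mm above the deck.
- specimen: The specimen: a steel disc 15 mm across, 2 mm high with a dark chip on it, fixed on top of the holder 3 mm ahead of its centre. Not to be touched. Origin: centre of the disc's underside. It passes in the slot of the fork.
- spare_holder: Bystander: an empty holder of the same shape, without specimen, lying on the slab beside the stage on the -y side. Origin: centre of its underside.
- disc_dish: Bystander: small clear round dish 51 mm across, 15 mm high, on the slab beyond the end stop. Origin: centre of its underside.
- tweezers: Bystander: steel tweezers 120 mm long lying on the bench to the left. Origin: about mid-length, underside.
- screwdriver: Bystander: screwdriver 150 mm long lying on the bench to the right. Origin: about mid-length, underside.
- probe_box: Bystander: flat case 60 x 45 x 19 mm, black with clear lid, on the bench to the left. Origin: centre of its underside.
- solvent: Bystander: closed bottle 54 mm across, 130 mm high, on the bench to the left. Origin: centre of its underside.
- tip_cup: Bystander: open aluminium cup 64 mm across, 70 mm high, on the bench to the right. Origin: centre of its underside.
Not all that is in view belongs to the job. What is shaped like the holder but red or yellow is not meant.

How it is judged:
On the way, in this order (a step that is already met when the one before it is completed fails the run):
1. a finger presses the thumb bar and holds the flap up while the holder is still outside it (value of joint flap_angle above 0.21 rad and contact force between the fingers and flap above 0.5 N and x of holder in the frame of base below -0.02 m), for 0.2 s.
2. with the bar still held down, the holder is pushed home against the end stop (value of joint flap_angle above 0.19 rad and contact force between the fingers and flap above 0.5 N and x of holder in the frame of base above 0.0235 m), for 0.1 s.
At the end, for the whole second after the job is handed in: The holder lies flat between the rails with its front end within 3.5 mm of the end stop, at rest, and the released flap rests on its top (flap between 0.13 and 0.21 rad) (x of holder in the frame of base above 0.0235 m and y of holder in the frame of base between -0.016 and -0.008 m and z of holder in the frame of base below 0.062 m and angle between holder's own z axis and vertical below 0.05 rad and value of joint flap_angle between 0.13 and 0.21 rad and linear speed of holder below 0.01 m/s and velocity of joint flap_angle below 0.05 rad/s); the robot touches nothing.
It fails at once if the holder is lifted (5 mm) or tipped (0.15 rad) (z of holder in the frame of base above 0.065 m or angle between holder's own z axis and vertical above 0.15 rad).
It fails at once if the robot touches the specimen (contact force between any of the arm, the fingers and specimen above 0.3 N).
It fails at once if another thing on the bench is moved more than 20 mm (distance of any of spare_holder, disc_dish, tweezers, screwdriver, probe_box, solvent, tip_cup from where it was at the start of the episode above 0.02 m).
It also fails if it takes over 48 s, if anything falls off the work surface, if the arm or the gripper's body presses on something with over 40 N, if the wrist force passes 120 N, or if a joint passes its speed limit or range.

## Robot

A 6-joint arm with a two-finger parallel gripper is mounted at the origin on the work surface. World frame = base frame: x ahead of the robot, y to its left, z up, the work surface at z = 0. Lengths are in m, angles in rad, forces in N, time in s.
With the tool pointing down it reaches from about 0.325 to 0.9 m from the base axis. Payload 6.1 kg.
Tool frame: the origin (TCP) lies midway between the tips of the shut fingers; the grasp point (between the pads) lies bot.grip_point_offset behind it (bot.grip_point_offset is the distance from the TCP to the grasp point, in m); z points along the fingers, y is the direction in which the jaws open and shut (so a half turn about z gives the same grasp; the last joint's range is limited). The gripper opens to 87 mm and grips with 3 to 60 N. Pads are 19 mm wide; open, the fingers measure 117 mm over their backs; the gripper's body (75 mm by 190 mm) begins 51 mm behind the grasp point.
Start: joints at [-1.413, 0.22, 1.526, -0, 1.395, -0.126], TCP at [0.175, -0.6, 0.183] pointing down, gripper open.
Joint ranges: [-2.98, 2.98], [-0.91, 2.08], [0.09, 2.57], [-1.24, 4.39], [0.2, 2.65], [-2.68, 2.68]. Speed limits (rad/s): [2.57, 2.57, 3.01, 3.14, 3.14, 3.14].

## Interface

Orientations are given as a unit quaternion [w, x, y, z].
In Python, from station import telemetry, viewer, ticket, bot gives the robot as it stands.
- The arm moves only by the tool play_rows, never from a script. Its argument "increments" is text: rows parted by semicolons, each of 7 numbers parted by spaces: the turn, a rotation vector about the tool's x, y, z in degrees, then the shift along the tool's x, y, z in cm, then the opening in per cent of the stroke, from 0 (shut) to 100 (fully open). A call has exactly 10 rows; each row shifts and turns the commanded pose from where the row before left it, along the tool's axes as they then stand; what a row does not reach is not made up. A row lasts 1/8 s, in which the tool goes at most 62.5 mm and 10.7 degrees, less where a joint would pass 70% of its speed; a pose out of reach is approached as far as the arm can. A call is refused whole if a number of a shift passes 6.25 or a number of a turn 10.7, either way. A call with a gripper value outside its range is refused whole. The fingers move at their own pace and stop on an object; "force" is the grip in N (left out, the last holds). Time passes only in rows, so rows that do not move let the fingers close, or fill a call up. It gives the time, the measured TCP pose, the force and the opening at its end, in the units of the state.
- telemetry.sense(): the state, without advancing time (a new reading comes with each control period).
- viewer.read_camera(name): name is "scene" or "top" or "wrist"; returns (picture, depth): 480x640x3 uint8, blue, green, red; 480x640 float32, m along the optical axis (not along the pixel's ray), 0 where there is no reading.
- viewer.camera_params(name): a dict with "mtx" (3x3 intrinsics, pixels), "R" (3x3) and "t" (3): a world point X has camera coordinates R X + t; the wrist camera has in their place "hand_eye" (4x4, takes a point from camera to tool coordinates, whose origin is the TCP and whose axes are the flange's). Camera axes: x right, y down, z forward; pixel columns grow to the right and rows downward; lengths in m; the calibration is good to about 2 mm. A picture is of the moment at which its call begins: read the wrist's pose just before it. camera_params takes no time and is no camera call.
- ticket.finish_job(): hands the job in, once; it reports no verdict.
The state is a dict: "time_s": time; "q": joint angles; "qvel": joint speeds; "joint_efforts": joint torques, N m; "ee_pos": TCP position; "orientation": TCP orientation; "wrist_force": force on the tool from outside, world axes, zero at the start; "torque": the same for the moment, N m; "opening": finger opening in m.
Only numpy, scipy, OpenCV 4.12 (cv2) and the standard library are available. Lean on these libraries where they do the work, as an engineer would, in place of code of your own. Each camera call takes 0.05 s, during which the arm holds its last target.

## Working session

There is one attempt and no reset: what is moved stays moved. The work goes in short steps, Python scripts to look and compute and a tool call to move; the robot and the scene stay as the last step left them, time stands still between calls to the robot, and variables do not carry over. Pictures are saved under pics/ and viewed, and the job is handed in when it is done.

Besides the shell and the picture viewer there is one more tool, called as name(argument=value, ...) on one line, values as JSON. play_rows: Moves the arm, as the interface text tells. Its arguments: {"type":"object","properties":{"increments":{"type":"string"},"force":{"type":"number"}},"required":["increments"]}

```bash
ls; mkdir -p pics; python3 - <<'E'
from station import telemetry, viewer, ticket, bot
import cv2,numpy as np
s=telemetry.sense();print(s, bot.grip_point_offset)
for n in("scene","top","wrist"):
    im,d=viewer.read_camera(n);cv2.imwrite(f"pics/{n}0.png",im);np.save(f"pics/{n}0.npy",d)
    print(n,viewer.camera_params(n))
E
```

```text
pics
{'time_s': 0.0, 'q': array([-1.41308463e+00,  2.21252987e-01,  1.52762837e+00, -1.95512906e-06,
        1.39471256e+00, -1.26113619e-01]), 'qvel': array([ 0.00054397, -0.0007574 , -0.00050058, -0.00075241,  0.00217433,
        0.00051179]), 'joint_efforts': array([ 2.44572284e-04, -4.94619191e+01, -3.87367880e+01,  6.99511380e-02,
        5.73937024e-02, -1.36882918e-04]), 'ee_pos': array([ 0.17489281, -0.59928543,  0.18141158]), 'orientation': array([-1.00049474e-03,  9.89946767e-01,  1.41436902e-01, -1.67705664e-05]), 'wrist_force': array([0.26939109, 0.55196369, 0.96689964]), 'torque': array([-0.01472948,  0.00128481,  0.02803921]), 'opening': 0.08733770258346153} 0.0187
scene {'mtx': array([[485.15152718,   0.        , 318.65800184],
       [  0.        , 485.15152718, 237.33693466],
       [  0.        ,   0.        ,   1.        ]]), 'R': array([[-0.88747948,  0.4605711 ,  0.01595084],
       [ 0.26126948,  0.531352  , -0.80585564],
       [-0.37962933, -0.71101288, -0.59189717]]), 't': array([ 0.46821814, -0.06505356,  1.31774874])}
top {'mtx': array([[614.68889378,   0. 
[... 154 characters left out ...]
-0.99981125,  0.01324818],
       [-0.99495389, -0.01545562, -0.09913562],
       [ 0.09932167, -0.01177251, -0.99498574]]), 't': array([-0.04016194,  0.53577492,  1.39673216])}
wrist {'mtx': array([[409.72517382,   0.        , 315.63739511],
       [  0.        , 409.72517382, 235.87815593],
       [  0.        ,   0.        ,   1.        ]]), 'hand_eye': array([[-8.25780746e-04, -9.52689912e-01, -3.03942839e-01,
         8.27943660e-02],
       [ 9.99999657e-01, -7.67691063e-04, -3.10614102e-04,
        -1.47624869e-03],
       [ 6.25847204e-05, -3.03942991e-01,  9.52690219e-01,
        -2.02060379e-01],
       [ 0.00000000e+00,  0.00000000e+00,  0.00000000e+00,
         1.00000000e+00]])}
```

View pics/scene0.png

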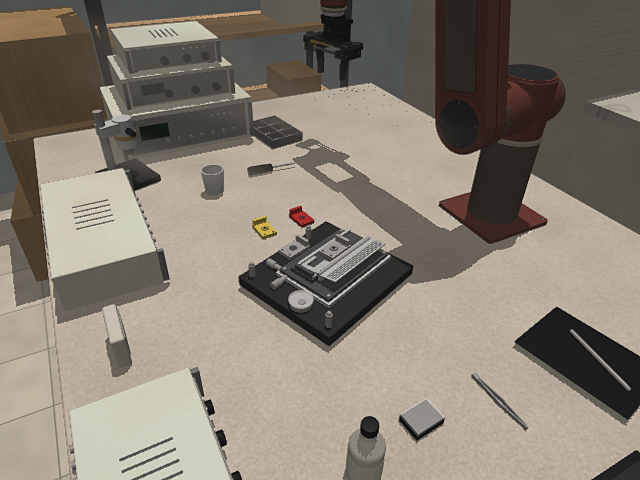

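View pics/top0.png

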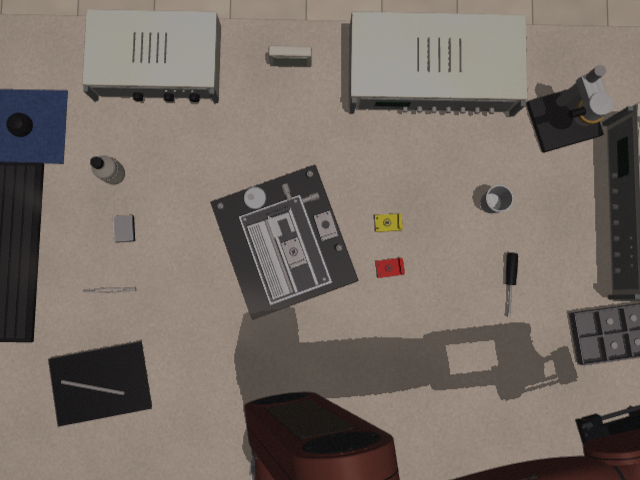

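```bash
cat > h.py <<'E'
import cv2,numpy as np
from station import viewer
def ray(n,u,v,z):
    p=viewer.camera_params(n);R,t=p['R'],p['t']
    d=R.T@np.linalg.inv(p['mtx'])@np.array([u,v,1.]);c=-R.T@t
    return c+d*(z-c[2])/d[2]
def proj(n,X):
    p=viewer.camera_params(n);q=p['mtx']@(p['R']@np.asarray(X)+p['t']);return q[:2]/q[2]
E
python3 - <<'E'
from h import *
im=cv2.imread('pics/top0.png')
c=cv2.resize(im[150:330,200:370],None,fx=3.3,fy=3.3,interpolation=cv2.INTER_CUBIC);cv2.imwrite('pics/topc.png',c)
im2=cv2.imread('pics/scene0.png')
cv2.imwrite('pics/scenec.png',cv2.resize(im2[215:350,230:420],None,fx=4.2,fy=4.2,interpolation=cv2.INTER_CUBIC))
d=np.load('pics/top0.npy')
g=im[150:330,200:370].max(2)
p=viewer.camera_params('top');Ki=np.linalg.inv(p['mtx'])
v,u=np.mgrid[150:330,200:370]
P=(np.stack([u,v,np.ones_like(u)],-1)@Ki.T)*d[150:330,200:370,None]
W=(P-p['t'])@p['R']
z=W[...,2]
m=((z>0.02)&(z<0.2)).astype(np.uint8)
m=cv2.morphologyEx(m,cv2.MORPH_OPEN,np.ones((3,3)))
cs,_=cv2.findContours(m,cv2.RETR_EXTERNAL,cv2.CHAIN_APPROX_NONE)
k=max(cs,key=cv2.contourArea)
k=k+np.array([200,150]);r=cv2.minAreaRect(k);b=cv2.boxPoints(r);print(r)
wb=np.array([ray('top',*q,0.034) for q in b]);print(wb, wb.mean(0))
for i in range(4):print(np.linalg.norm(wb[i]-wb[i-1]),np.degrees(np.arctan2(*(wb[i]-wb[i-1])[[1,0]])))
np.save('pics/W.npy',W)
E
```

```text
((283.44525146484375, 240.97442626953125), (125.33425903320312, 113.62956237792969), 70.01689147949219)
[[ 0.61849826  0.21891745  0.034     ]
 [ 0.71413042 -0.0267435   0.034     ]
 [ 0.44126997 -0.12881943  0.034     ]
 [ 0.34966533  0.11330891  0.034     ]] [0.530891   0.04416586 0.034     ]
0.2888326631330883 21.446924941077636
0.26361869208907074 -68.72977553466053
0.29132853771827427 -159.48939233888953
0.2588774649398892 110.72318191874548
```

View pics/topc.png

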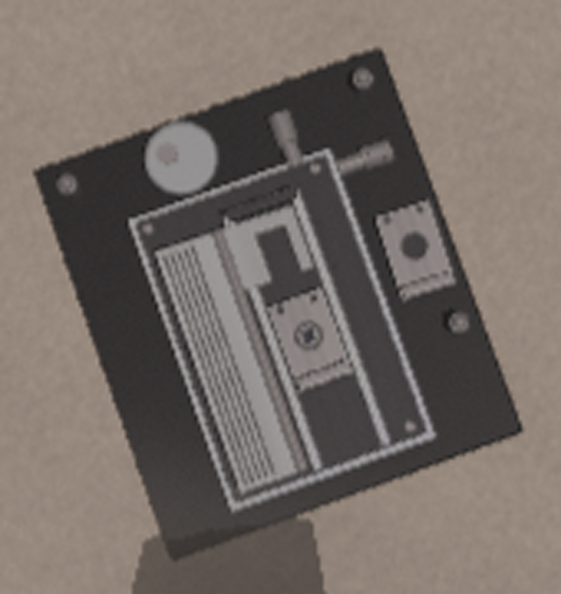

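View pics/scenec.png

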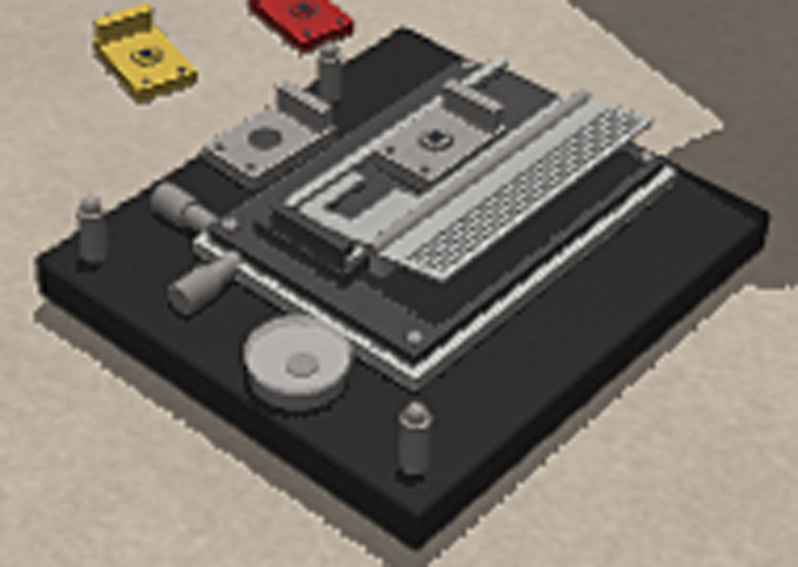

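```bash
python3 - <<'E'
from h import *
f=lambda x,y,z:ray('top',(x+.5)/3.3-.5+200,(y+.5)/3.3-.5+150,z)
C=np.array([f(37,172,.034),f(380,49,.034),f(521,431,.034),f(172,558,.034)]);print(C,C.mean(0))
p=viewer.camera_params('top');print('cam',-p['R'].T@p['t'])
# known base coords order: (+145,+130),(+145,-130),(-145,-130),(-145,130)
B=np.array([[145,130],[145,-130],[-145,-130],[-145,130]])/1e3
def fit(B,C):
    b=B-B.mean(0);c=C[:,:2]-C[:,:2].mean(0)
    a=np.arctan2((b[:,0]*c[:,1]-b[:,1]*c[:,0]).sum(),(b*c).sum())
    R=np.array([[np.cos(a),-np.sin(a)],[np.sin(a),np.cos(a)]]);o=C[:,:2].mean(0)-R@B.mean(0)
    print('yaw',np.degrees(a),'o',o,'res',np.round((C[:,:2]-(B@R.T+o))*1e3,1).tolist());return R,o
R,o=fit(B,C)
tb=lambda X:(R.T@(X[:2]-o)*1e3).round(1)
for n,x,y,z in [('spec',309,335,.073),('upr rearL',300,390,.0835),('upr rearR',355,373,.0835),('front L',265,301,.07),('front R',322,288,.07),('rail end -y',387,444,.066),('rail end +y',317,469,.066),('bar out far',157,254,.077),('bar out near',243,493,.077),('post1',66,183,.071),('post2',362,78,.071),('post3',458,321,.071),('stopish',262,205,.07),('spare',413,246,.044),('fork slot end',287,232,.07)]:
    print(n,tb(f(x,y,z)))
W=np.load('pics/W.npy')
for n,x,y in [('deck',345,430),('slab',100,300),('slab2',470,400),('spec',309,335),('bar',210,370),('plate',290,360),('bench',20,400)]:
    print(n,W[int(y/3.3),int(x/3.3)].round(4))
E
```

```text
[[ 0.6179362   0.21375463  0.034     ]
 [ 0.70974921 -0.02535952  0.034     ]
 [ 0.44169145 -0.1271532   0.034     ]
 [ 0.35089654  0.11264583  0.034     ]] [0.53006835 0.04347194 0.034     ]
cam [ 0.39491632 -0.01543058  1.44337503]
yaw 20.813131285643475 o [0.53006835 0.04347194] res [[-1.5, -2.8], [-2.0, 1.2], [1.0, 2.4], [2.6, -0.8]]
spec [-33.4 -12.3]
upr rearL [-67.   6.]
upr rearR [-68.9 -32.6]
front L [-1.2  8. ]
front R [ -6.  -31.4]
rail end -y [-120.5  -36.9]
rail end +y [-120.2   13.4]
bar out far [53.1 65.9]
bar out near [-118.6   65.2]
post1 [121.1 108.3]
post2 [ 121.  -106.4]
post3 [ -58.8 -110.6]
stopish [ 61.6 -12.3]
spare [   2.7 -101.3]
fork slot end [ 38.3 -22. ]
deck [ 0.4398 -0.0047  0.0558]
slab [0.5302 0.1676 0.0302]
slab2 [ 0.4623 -0.0913  0.0349]
spec [0.5039 0.0209 0.069 ]
bar [0.4777 0.087  0.0762]
plate [0.4858 0.0341 0.0672]
bench [ 0.4595  0.2264 -0.0051]
```

```bash
cat >> h.py <<'E'
from scipy.spatial.transform import Rotation as Ro
YAW=np.radians(20.8);O=np.array([.53007,.04347])
Rb=np.array([[np.cos(YAW),-np.sin(YAW)],[np.sin(YAW),np.cos(YAW)]])
def st(tx=None,ty=None,z=None):
    from station import telemetry
    s=telemetry.sense();w,x,y,zq=s['orientation'];Rt=Ro.from_quat([x,y,zq,w])
    p=s['ee_pos'];b=Rb.T@(p[:2]-O)*1e3
    tool=Rt.as_matrix()
    print('t',round(s['time_s'],2),'base',b.round(2),'z',round(p[2]*1e3,2),'toolx yaw',np.degrees(np.arctan2(tool[1,0],tool[0,0])).round(2),'toolz',tool[:,2].round(4),'F(base)',(Rb.T@s['wrist_force'][:2]).round(2),s['wrist_force'][2].round(2),'open',round(s['opening']*1e3,1),'q',s['q'].round(3))
    if tx is not None:
        d=np.r_[Rb@np.array([tx,ty])/1e3+O-p[:2],z/1e3-p[2]]
        print('tool shift cm now',(tool.T@d*100).round(2))
        a=YAW;T=np.array([[np.cos(a),np.sin(a),0],[np.sin(a),-np.cos(a),0],[0,0,-1]])
        print('tool shift cm if aligned',(T.T@d*100).round(2))
E
python3 -c "
from h import *;st(-94.5,21.5,140)"
```

```text
t 0.15 base [-560.3  -474.91] z 181.7 toolx yaw 16.26 toolz [-2.0e-04  1.5e-03 -1.0e+00] F(base) [ 0.86 -0.  ] 0.32 open 86.9 q [-1.413  0.221  1.527  0.     1.395 -0.126]
tool shift cm now [ 42.51 -53.16   4.26]
tool shift cm if aligned [ 46.58 -49.64   4.17]
```

play_rows(increments="0 0 -4.5 0 0 0 60; 0 0 0 2.6 -2.75 0 60; 0 0 0 2.6 -2.75 0 60; 0 0 0 2.6 -2.75 0 60; 0 0 0 2.6 -2.75 0 60; 0 0 0 2.6 -2.75 0 60; 0 0 0 2.6 -2.75 0 60; 0 0 0 2.6 -2.75 0 60; 0 0 0 2.6 -2.75 0 60; 0 0 0 2.6 -2.75 0 60")

```text
time_s: 1.4
ee_pos: [0.3063, -0.2843, 0.1824]
orientation: [-0.0, 0.984, 0.18, 0.0]
wrist_force: [-0.1, 0.2, -1.0]
opening: 0.0522
```

```bash
python3 -c "
from h import *;st(-94.5,21.5,140)"
```

```text
t 1.4 base [-325.6  -226.97] z 182.36 toolx yaw 20.75 toolz [ 0.e+00  1.e-04 -1.e+00] F(base) [-0.01  0.25] -0.98 open 52.2 q [-0.938 -0.3    2.032  0.     1.41   0.271]
tool shift cm now [ 23.09 -24.87   4.24]
tool shift cm if aligned [ 23.11 -24.85   4.24]
```

play_rows(increments="0 0 0 2.57 -2.76 0 60; 0 0 0 2.57 -2.76 0 60; 0 0 0 2.57 -2.76 0 60; 0 0 0 2.57 -2.76 0 60; 0 0 0 2.57 -2.76 0 60; 0 0 0 2.57 -2.76 0 60; 0 0 0 2.57 -2.76 0 60; 0 0 0 2.57 -2.76 0 60; 0 0 0 2.57 -2.76 2 60; 0 0 0 0 0 2.2 60")

```text
time_s: 2.65
ee_pos: [0.435, 0.0308, 0.1402]
orientation: [-0.0, 0.983, 0.182, 0.0]
wrist_force: [0.0, 0.2, 0.3]
opening: 0.0522
```

```bash
python3 - <<'E'
from h import *;st(-94.5,21.5,100)
from station import viewer
im,d=viewer.read_camera('wrist');cv2.imwrite('pics/w1.png',im)
im,d=viewer.read_camera('scene');cv2.imwrite('pics/s1.png',cv2.resize(im[130:350,200:480],None,fx=2.7,fy=2.7))
E
```

```text
t 2.65 base [-93.41  21.91] z 140.22 toolx yaw 20.96 toolz [ 9.e-04  5.e-04 -1.e+00] F(base) [0.13 0.2 ] 0.27 open 52.2 q [-1.110e-01 -2.150e-01  2.043e+00  1.000e-03  1.312e+00  1.094e+00]
tool shift cm now [-0.11  0.04  4.02]
tool shift cm if aligned [-0.11  0.04  4.02]
```

View pics/w1.png

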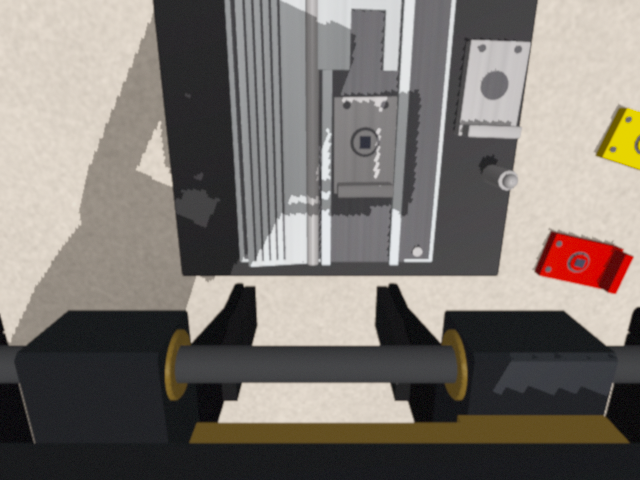

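View pics/s1.png

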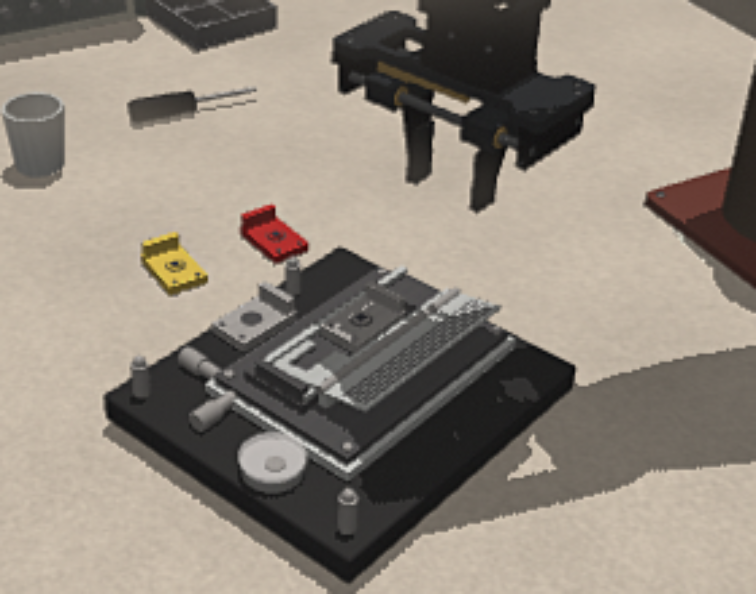

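```bash
python3 - <<'E'
from h import *
from station import telemetry
s=telemetry.sense();w,x,y,z=s['orientation'];T=np.eye(4);T[:3,:3]=Ro.from_quat([x,y,z,w]).as_matrix();T[:3,3]=s['ee_pos']
p=viewer.camera_params('wrist');H=T@p['hand_eye'];Ki=np.linalg.inv(p['mtx'])
def b(u,v,zz):
    d=H[:3,:3]@Ki@np.array([u,v,1.]);c=H[:3,3];X=c+d*(zz-c[2])/d[2];return (Rb.T@(X[:2]-O)*1e3).round(1)
for n,u,v,zz in [('spec',365,142,.073),('upr top rear L',338,197,.0835),('upr top rear R',397,197,.0835),('rail+ end inner',330,265,.066),('rail- end inner',390,265,.066),('slab L',183,275,.034),('slab R',498,275,.034),('post3',508,181,.071),('bar near outer',250,265,.077),('bar near inner',304,262,.07)]:print(n,b(u,v,zz))
# fingertips
Hi=np.linalg.inv(p['hand_eye'])
for yy in(-.0411,-.0341,-.0261,.0261,.0341,.0411):
  for xx in (.0095,):
    q=Hi@np.array([xx,yy,0,1]);q=p['mtx']@q[:3];print(yy,xx,(q[:2]/q[2]).round(1))
E
```

```text
spec [-36.3  -7.8]
upr top rear L [-69.7   9.3]
upr top rear R [-69.7 -28.3]
rail+ end inner [-123.4   13.3]
rail- end inner [-123.3  -29.8]
slab L [-145.2  131.1]
slab R [-144.9 -123.7]
post3 [ -61.6 -103.3]
bar near outer [-119.    68.8]
bar near inner [-119.5   31.8]
-0.0411 0.0095 [240.4 252.2]
-0.0341 0.0095 [253.7 252.2]
-0.0261 0.0095 [269.  252.2]
0.0261 0.0095 [368.6 252.1]
0.0341 0.0095 [383.8 252.1]
0.0411 0.0095 [397.2 252.1]
```

```bash
python3 - <<'E'
from h import *
from station import telemetry
f=lambda x,y,z:ray('scene',(x+.5)/4.2-.5+230,(y+.5)/4.2-.5+215,z)
tb=lambda X:(Rb.T@(X[:2]-O)*1e3).round(1)
for n,x,y,z in [('slab +-',40,262,.034),('slab --',404,28,.034),('slab -+',768,214,.034),('slab ++',415,522,.034),('spec',436,139,.073),('bar far out',443,278,.077),('bar near out',651,122,.077),('post1',413,408,.071),('post2',90,201,.071),('post3',330,48,.071)]:print(n,tb(f(x,y,z)))
im,d=viewer.read_camera('wrist')
for v in (287,292,300,310):
    print(v,[(u,round(float(d[v,u]),3)) for u in range(230,262,4)],[(u,round(float(d[v,u]),3)) for u in range(372,404,4)])
p=viewer.camera_params('wrist');Ki=np.linalg.inv(p['mtx'])
m=(d>0)&(d<.26)
m[:280]=m[:280]
H=p['hand_eye']
vv,uu=np.nonzero(m&(np.arange(480)[:,None]<400))
P=(Ki@np.stack([uu,vv,np.ones_like(uu)])*d[vv,uu]);Q=(H[:3,:3]@P+H[:3,3:]).T*1e3
for lo,hi in((-30,5),):
    k=(Q[:,2]>-30)
    for sgn in(-1,1):
        q=Q[k&(Q[:,1]*sgn>0)];print(len(q),q.min(0).round(1),q.max(0).round(1))
        for zb in(-25,-20,-15,-10,-5,0):
            w=q[(abs(q[:,2]-zb)<2.5)]
            if len(w):print(zb,w.min(0).round(1),w.max(0).round(1))
E
```

```text
slab +- [ 148.6 -120.2]
slab -- [-137.4 -123.3]
slab -+ [-137.9  132.1]
slab ++ [151.  134.7]
spec [-28.  -7.]
bar far out [56.5 69. ]
bar near out [-112.2   69.5]
post1 [126.9 111.3]
post2 [ 127.1 -102.6]
post3 [ -53.1 -105.6]
287 [(230, 0.372), (234, 0.172), (238, 0.172), (242, 0.172), (246, 0.175), (250, 0.176), (254, 0.175), (258, 0.373)] [(372, 0.372), (376, 0.177), (380, 0.176), (384, 0.177), (388, 0.175), (392, 0.173), (396, 0.173), (400, 0.372)]
292 [(230, 0.168), (234, 0.167), (238, 0.168), (242, 0.171), (246, 0.17), (250, 0.171), (254, 0.173), (258, 0.374)] [(372, 0.375), (376, 0.177), (380, 0.171), (384, 0.17), (388, 0.172), (392, 0.167), (396, 0.168), (400, 0.167)]
300 [(230, 0.16), (234, 0.16), (238, 0.164), (242, 0.164), (246, 0.163), (250, 0.164), (254, 0.173), (258, 0.374)] [(372, 0.375), (376, 0.176), (380, 0.166), (384, 0.164), (388, 0.164), (392, 0.163), (396, 0.161), (400, 0.161)]
310 [(230, 0.153), (234, 0.155), (238, 0.157), (242, 0.156), (246, 0.156), (250, 0.163), (254, 0.174), (258, 0.38)] [(372, 0.379), (376, 0.177), (380, 0.165), (384, 0.155), (388, 0.156), (392, 0.156), (396, 0.156), (400, 0.152)]
11791 [ 47.4 -56.3  57.7] [ 1.455e+02 -1.000e-01  8.730e+01]
11638 [30.4  0.4 52.3] [145.5  83.8  87.5]
```

```bash
python3 - <<'E'
from h import *
from station import telemetry
s=telemetry.sense();w,x,y,z=s['orientation'];R=Ro.from_quat([x,y,z,w]).as_matrix()
for dz in(0,-.02,-.04):
  for yy in(-.026,-.034,.026,.034):
    print(dz,yy,((proj('scene',R@np.array([0,yy,dz])+s['ee_pos'])-[200,130])*2.7).round(0))
im,d=viewer.read_camera('top');cv2.imwrite('pics/t1.png',cv2.resize(im[200:400,200:400],None,fx=3,fy=3))
print([((proj('top',R@np.array([0,yy,0])+s['ee_pos'])-200)*3).round(0) for yy in(-.026,.026)])
im,d=viewer.read_camera('scene');p=viewer.camera_params('scene')
v,u=np.mgrid[130:220,330:400]
P=np.stack([u,v,np.ones_like(u)],-1)@np.linalg.inv(p['mtx']).T*d[130:220,330:400,None]
W=(P-p['t'])@p['R'];Q=((W-s['ee_pos'])@R*1e3).reshape(-1,3)
k=(abs(Q[:,0])<30)&(abs(Q[:,1])<60)&(Q[:,2]<30)&(Q[:,2]>-80)
for zb in range(-60,20,5):
  for sg in(-1,1):
    w=Q[k&(abs(Q[:,2]-zb)<2.5)&(Q[:,1]*sg>0)]
    if len(w):print(zb,sg,len(w),w.min(0).round(1),w.max(0).round(1))
E
```

```text
0 -0.026 [471. 241.]
0 -0.034 [479. 245.]
0 0.026 [419. 217.]
0 0.034 [411. 213.]
-0.02 -0.026 [473. 220.]
-0.02 -0.034 [481. 224.]
-0.02 0.026 [420. 196.]
-0.02 0.034 [413. 192.]
-0.04 -0.026 [475. 199.]
-0.04 -0.034 [483. 202.]
-0.04 0.026 [422. 175.]
-0.04 0.034 [414. 171.]
[array([228., 258.]), array([298., 233.])]
-60 -1 16 [ -8.5 -36.6 -62.4] [ 14.8 -27.9 -57.8]
-60 1 22 [ -4.4  24.8 -62.5] [ 15.   35.6 -57.6]
-55 -1 20 [ -8.1 -36.  -57.5] [ 15.4 -25.5 -52.9]
-55 1 19 [ -7.9  25.2 -57.5] [ 16.8  35.3 -52.6]
-50 -1 20 [ -8.5 -36.6 -52.2] [ 15.5 -26.7 -48. ]
-50 1 17 [ -5.6  24.8 -52.3] [ 15.2  32.8 -47.9]
-45 -1 17 [ -7.4 -35.8 -47.2] [ 14.3 -26.7 -42.7]
-45 1 19 [ -6.1  25.  -47.4] [ 15.3  31.7 -42.6]
-40 -1 5 [  0.3 -34.  -42.5] [ 13.6 -27.1 -41.2]
-40 1 4 [ -6.3  26.3 -41.3] [ 11.2  33.3 -39.8]
```

View pics/t1.png

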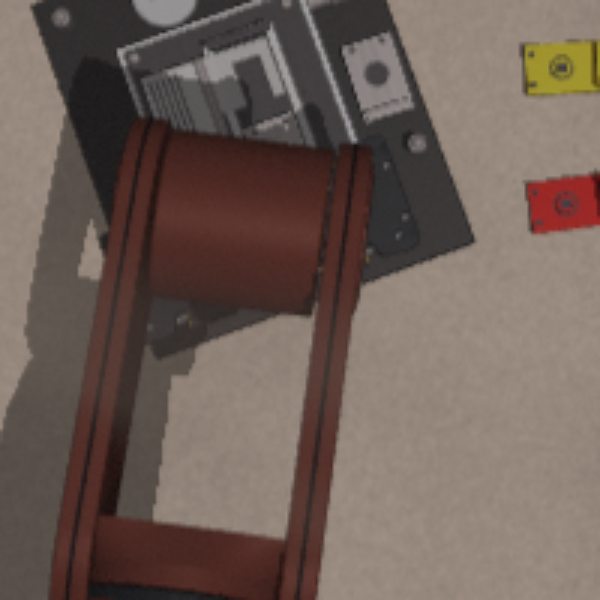

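```bash
python3 - <<'E'
s=open('h.py').read()
s=s.replace("def st(","O=O+Rb@np.array([0,.004])\ndef st(",1)
open('h.py','w').write(s)
E
python3 -c "
from h import *;st(-95,20.5,85)"
```

```text
t 2.9 base [-94.69  15.78] z 141.19 toolx yaw 20.73 toolz [ 5.e-04 -1.e-04 -1.e+00] F(base) [-0.13  0.07] -0.54 open 52.3 q [-0.116 -0.217  2.043 -0.     1.315  1.093]
tool shift cm now [-0.03 -0.47  5.62]
tool shift cm if aligned [-0.03 -0.47  5.62]
```

play_rows(increments="0 0 0 0 -0.47 0 62; 0 0 0 0 0 1 62; 0 0 0 0 0 1 62; 0 0 0 0 0 1 62; 0 0 0 0 0 1 62; 0 0 0 0 0 1 62; 0 0 0 0 0 0.5 62; 0 0 0 0 0 0 62; 0 0 0 0 0 0 62; 0 0 0 0 0 0 62")

```text
time_s: 4.15
ee_pos: [0.433, 0.033, 0.086]
orientation: [0.0, 0.984, 0.18, 0.0]
wrist_force: [-0.1, -0.5, -0.2]
opening: 0.0539
```

```bash
python3 - <<'E'
from h import *;st(-95,20.5,80)
im,d=viewer.read_camera('wrist');cv2.imwrite('pics/w2.png',im)
im,d=viewer.read_camera('scene');cv2.imwrite('pics/s2.png',cv2.resize(im[170:330,270:430],None,fx=3.7,fy=3.7,interpolation=cv2.INTER_CUBIC))
E
```

```text
t 4.15 base [-94.43  20.65] z 86.0 toolx yaw 20.76 toolz [ 9.e-04 -1.e-04 -1.e+00] F(base) [-0.32 -0.46] -0.15 open 53.9 q [-0.106 -0.156  2.101 -0.     1.196  1.103]
tool shift cm now [-0.06  0.02  0.6 ]
tool shift cm if aligned [-0.06  0.02  0.6 ]
```

View pics/w2.png

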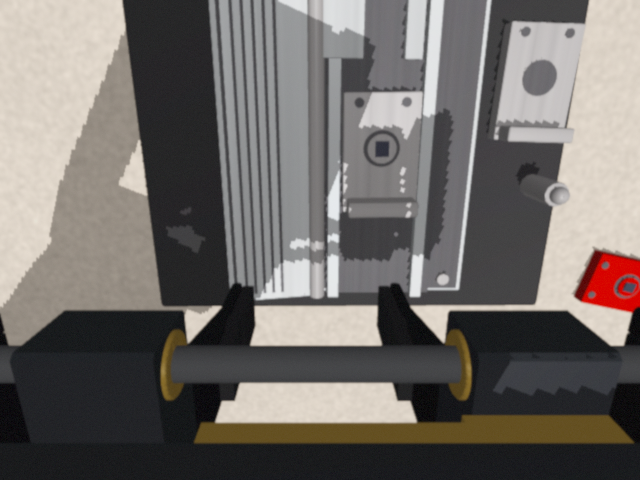

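View pics/s2.png

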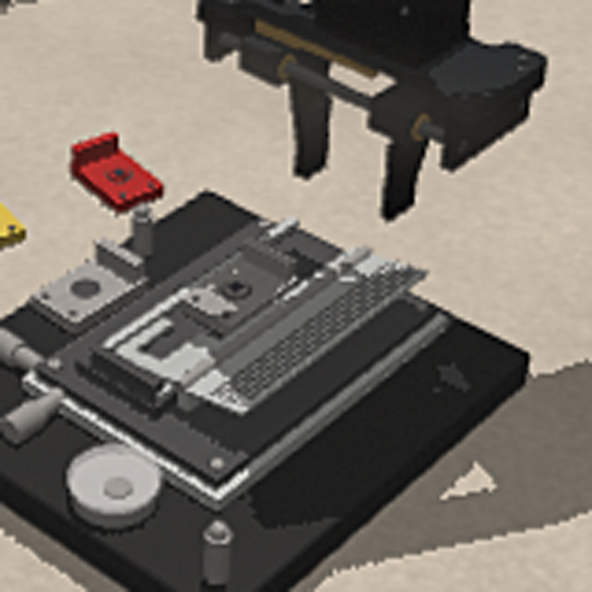

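play_rows(increments="0 0 0 0 0 0.4 62; 0 0 0 0 0 0.4 62; 0 0 0 0 0 0.2 62; 0 0 0 0 0 0.2 62; 0 0 0 0 0 0.2 62; 0 0 0 0 0 0.2 62; 0 0 0 0 0 0.2 62; 0 0 0 0 0 0.2 62; 0 0 0 0 0 0 62; 0 0 0 0 0 0 62")

```text
time_s: 5.5
ee_pos: [0.4327, 0.033, 0.0656]
orientation: [0.0, 0.984, 0.18, 0.0]
wrist_force: [1.1, -0.7, -0.6]
opening: 0.0543
```

```bash
python3 - <<'E'
from h import *;st(-95,20.5,66)
from station import telemetry
im,d=viewer.read_camera('wrist')
s=telemetry.sense();R=Ro.from_quat(np.roll(s['orientation'],-1)).as_matrix()
im,d=viewer.read_camera('scene');cv2.imwrite('pics/s3.png',cv2.resize(im[170:330,270:430],None,fx=3.7,fy=3.7,interpolation=cv2.INTER_CUBIC));p=viewer.camera_params('scene')
v,u=np.mgrid[130:260,330:400]
P=np.stack([u,v,np.ones_like(u)],-1)@np.linalg.inv(p['mtx']).T*d[130:260,330:400,None]
W=(P-p['t'])@p['R'];Q=((W-s['ee_pos'])@R*1e3).reshape(-1,3)
k=(abs(Q[:,0])<20)&(abs(Q[:,1])<45)&(Q[:,2]<5)&(Q[:,2]>-80)
for zb in range(-60,5,4):
  for sg in(-1,1):
    w=Q[k&(abs(Q[:,2]-zb)<2)&(Q[:,1]*sg>0)]
    if len(w):print(zb,sg,len(w),w.min(0).round(1),w.max(0).round(1))
E
```

```text
t 5.5 base [-94.72  20.81] z 65.6 toolx yaw 20.76 toolz [ 1.e-04 -0.e+00 -1.e+00] F(base) [ 0.77 -1.02] -0.58 open 54.3 q [-0.106 -0.127  2.117 -0.     1.151  1.103]
tool shift cm now [-0.03  0.03 -0.04]
tool shift cm if aligned [-0.03  0.03 -0.04]
-60 -1 10 [ -7.5 -39.  -61.7] [ 13.7 -32.7 -58.1]
-60 1 13 [ -4.2  25.3 -61.8] [ 14.7  36.8 -58.1]
-56 -1 15 [-10.2 -37.7 -57.6] [ 15.  -28.7 -54. ]
-56 1 13 [ -6.6  25.9 -58. ] [ 13.9  36.  -54.4]
-52 -1 14 [ -6.1 -37.6 -53.8] [ 14.2 -27.9 -50.2]
-52 1 13 [ -5.2  24.3 -53.9] [ 12.7  34.7 -50.6]
-48 -1 14 [ -5.  -37.6 -49.9] [ 15.7 -28.2 -46.1]
-48 1 16 [ -7.2  24.8 -49.8] [ 14.7  35.2 -46.1]
-44 -1 9 [ -7.7 -36.9 -45.9] [ 14.2 -28.2 -42.1]
-44 1 12 [ -6.3  24.2 -45.2] [ 13.1  35.4 -42.4]
-40 -1 6 [ -7.7 -35.9 -41.7] [ 12.4 -26.4 -39.7]
-40 1 7 [ -7.3  27.1 -42. ] [ 12.4  34.2 -38.8]
-12 -1 60 [-17.8 -45.  -13. ] [ 20.  -2. -10.]
-8 -1 117 [-19.1 -44.4 -10. ] [20. -0. -6.]
-8 1 10 [-18.8   0.3  -9.9] [19.7  2.6 -7.5]
-4 -1 36 [-18.4 -16.6  -6. ] [18.9 -0.6 -3.1]
0 1 18 [-19.9   8.9  -1.9] [15.2 12.9  1.4]
4 1 35 [-19.2  17.6   2.5] [17.5 44.8  5. ]
```

View pics/s3.png

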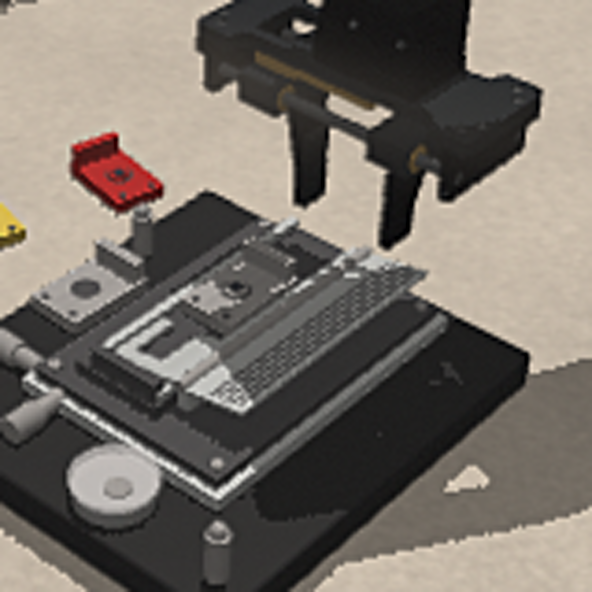

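play_rows(increments="0 0 0 0 0 0.5 62; 0 0 0 0 0 0.5 62; 0 0 0 0 0 0.5 62; 0 0 0 0 0 0.5 62; 0 0 0 0 0 0.3 62; 0 0 0 0 0 0.2 62; 0 0 0 0 0 0.2 62; 0 0 0 0 0 0.1 62; 0 0 0 0 0 0.1 62; 0 0 0 0 0 0 62")

```text
time_s: 6.85
ee_pos: [0.4326, 0.033, 0.0365]
orientation: [0.0, 0.984, 0.18, -0.0]
wrist_force: [0.3, 0.1, -0.3]
opening: 0.0536
```

```bash
python3 - <<'E'
from h import *;st(-95,20.5,30)
im,d=viewer.read_camera('scene');cv2.imwrite('pics/s4.png',cv2.resize(im[170:330,270:430],None,fx=3.7,fy=3.7,interpolation=cv2.INTER_CUBIC))
im,d=viewer.read_camera('wrist');cv2.imwrite('pics/w4.png',im)
E
```

```text
t 6.85 base [-94.79  20.85] z 36.53 toolx yaw 20.76 toolz [-0. -0. -1.] F(base) [ 0.34 -0.  ] -0.25 open 53.6 q [-0.106 -0.08   2.137 -0.     1.085  1.103]
tool shift cm now [-0.02  0.03  0.65]
tool shift cm if aligned [-0.02  0.03  0.65]
```

View pics/s4.png

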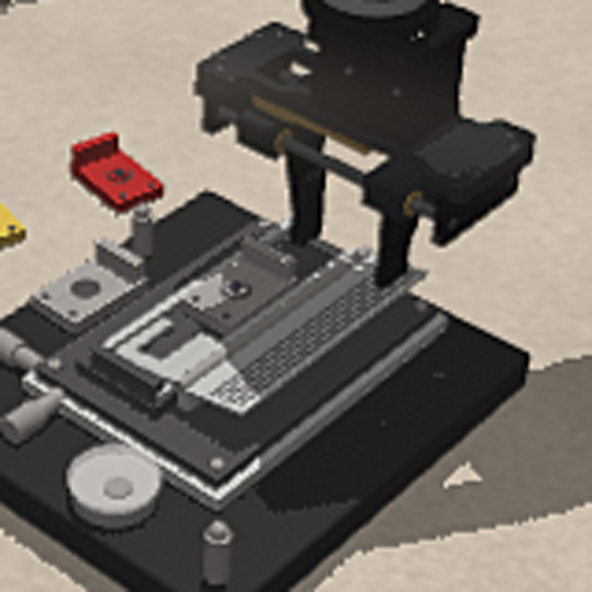

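View pics/w4.png

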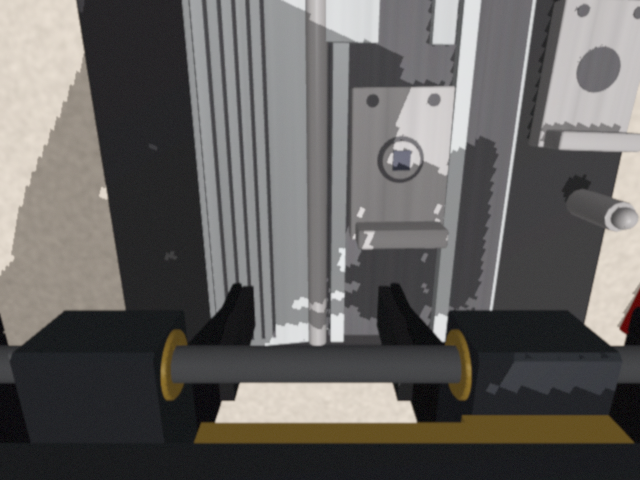

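play_rows(increments="0 0 0 0 0 0.1 62; 0 0 0 0 0 0.1 62; 0 0 0 0 0 0.1 62; 0 0 0 0 0 0.1 62; 0 0 0 0 0 0.1 62; 0 0 0 0 0 0.1 62; 0 0 0 0 0 0.1 62; 0 0 0 0 0 0 62; 0 0 0 0 0 0 62; 0 0 0 0 0 0 62")

```text
time_s: 8.2
ee_pos: [0.4327, 0.0331, 0.0296]
orientation: [-0.0, 0.984, 0.18, 0.0]
wrist_force: [-0.1, 2.3, 3.2]
opening: 0.0542
```

```bash
python3 - <<'E'
from h import *;st(-95,20.5,25)
im,d=viewer.read_camera('scene');cv2.imwrite('pics/s5.png',cv2.resize(im[170:330,270:430],None,fx=3.7,fy=3.7,interpolation=cv2.INTER_CUBIC))
E
```

```text
t 8.2 base [-94.68  20.84] z 29.62 toolx yaw 20.76 toolz [ 2.e-04  0.e+00 -1.e+00] F(base) [0.69 2.19] 3.24 open 54.2 q [-0.106 -0.069  2.141  0.     1.069  1.102]
tool shift cm now [-0.03  0.03  0.46]
tool shift cm if aligned [-0.03  0.03  0.46]
```

View pics/s5.png

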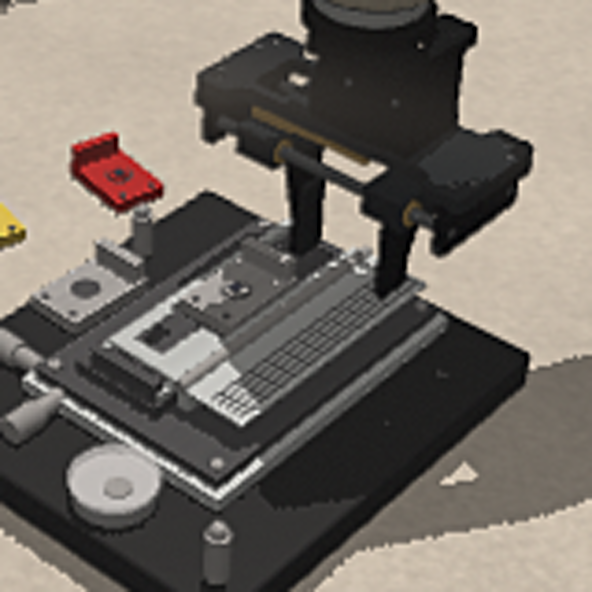

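play_rows(increments="0 0 0 0 0 0.1 62; 0 0 0 0 0 0.1 62; 0 0 0 0 0 0.1 62; 0 0 0 0 0 0.1 62; 0 0 0 0 0 0.05 62; 0 0 0 0 0 0 62; 0 0 0 0 0 0 62; 0 0 0 0 0 0 62; 0 0 0 0 0 0 62; 0 0 0 0 0 0 62")

```text
time_s: 9.5
ee_pos: [0.4329, 0.0328, 0.0252]
orientation: [0.0, 0.984, 0.18, 0.0]
wrist_force: [0.5, -0.5, 5.2]
opening: 0.0539
```

```bash
cat > flap.py <<'E'
from h import *
import sys
st(-95,20.5,25)
im,d=viewer.read_camera('scene');cv2.imwrite(sys.argv[1],cv2.resize(im[170:330,270:430],None,fx=3.7,fy=3.7,interpolation=cv2.INTER_CUBIC))
p=viewer.camera_params('scene')
v,u=np.mgrid[170:330,270:430]
P=np.stack([u,v,np.ones_like(u)],-1)@np.linalg.inv(p['mtx']).T*d[170:330,270:430,None]
W=(P-p['t'])@p['R'];B=np.concatenate([(W[...,:2]-O)@Rb*1e3,W[...,2:]*1e3],-1).reshape(-1,3)
# scene shift about +6 in x, ~0 in y relative to new O
B[:,0]-=6
k=(B[:,0]>-50)&(B[:,0]<50)&(B[:,1]>30)&(B[:,1]<62)&(B[:,2]>50)&(B[:,2]<90)
q=B[k];
for _ in range(3):
    c=np.polyfit(q[:,1],q[:,2],1);r=q[:,2]-np.polyval(c,q[:,1]);q=q[abs(r)<max(2.5*np.median(abs(r)),1)]
print('bar n',len(q),'slope',c[0],'angle',.17-np.arctan(c[0]),'z at hinge',np.polyval(c,22))
E
python3 flap.py pics/s6.png
```

```text
t 9.5 base [-94.62  20.56] z 25.2 toolx yaw 20.76 toolz [ 5.e-04 -4.e-04 -1.e+00] F(base) [ 0.32 -0.65] 5.16 open 53.9 q [-0.106 -0.061  2.144 -0.     1.058  1.103]
tool shift cm now [-0.04  0.01  0.02]
tool shift cm if aligned [-0.04  0.01  0.02]
bar n 453 slope -0.17690081685923392 angle 0.34508940340739286 z at hinge 69.74974086670018
```

View pics/s6.png

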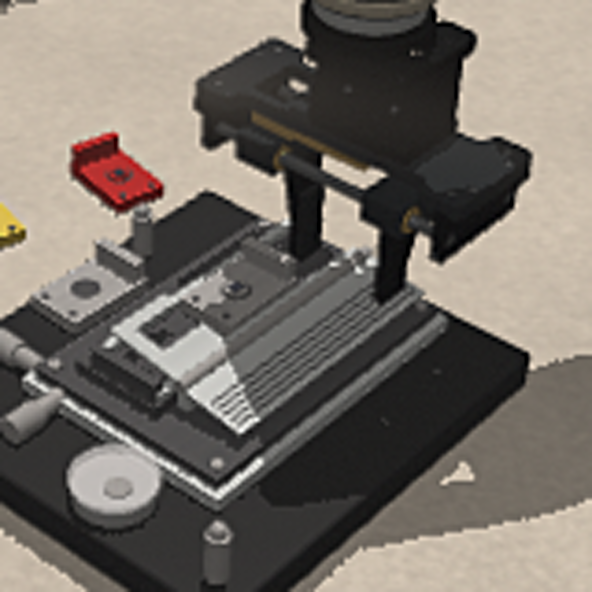

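play_rows(increments="0 0 0 0.4 0 0 62; 0 0 0 0.4 0 0 62; 0 0 0 0.4 0 0 62; 0 0 0 0.4 0 0 62; 0 0 0 0.4 0 0 62; 0 0 0 0.4 0 0 62; 0 0 0 0.4 0 0 62; 0 0 0 0.4 0 0 62; 0 0 0 0.4 0 0 62; 0 0 0 0 0 0 62")

```text
time_s: 10.8
ee_pos: [0.4665, 0.046, 0.025]
orientation: [-0.0, 0.984, 0.18, -0.0]
wrist_force: [-3.1, 0.4, 4.2]
opening: 0.054
```

```bash
python3 flap.py pics/s7.png;python3 -c "
from h import *
im,d=viewer.read_camera('wrist');cv2.imwrite('pics/w7.png',im)"
```

```text
t 10.8 base [-58.54  20.92] z 24.97 toolx yaw 20.77 toolz [-2.e-04  1.e-04 -1.e+00] F(base) [-2.71  1.51] 4.2 open 54.0 q [-0.07   0.027  2.058  0.     1.057  1.138]
tool shift cm now [-3.65  0.04 -0.  ]
tool shift cm if aligned [-3.65  0.04 -0.  ]
bar n 474 slope -0.18665410654543366 angle 0.3545306599561188 z at hinge 69.93154580811482
```

View pics/s7.png

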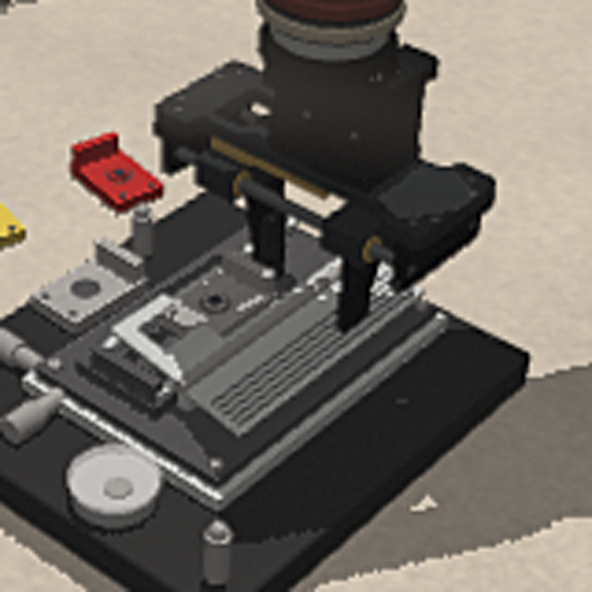

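View pics/w7.png

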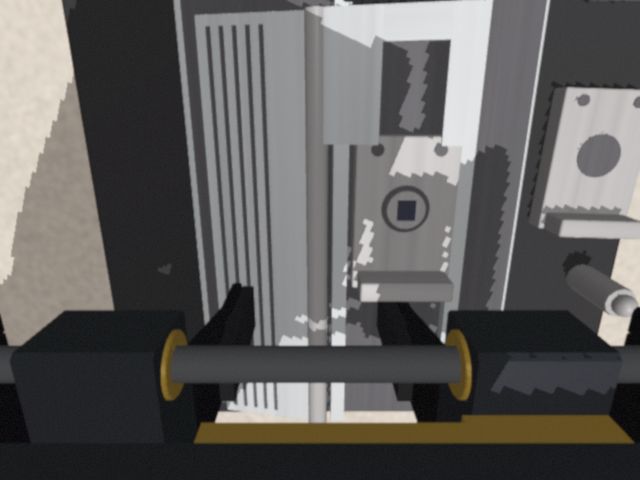

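play_rows(increments="0 0 0 0.4 0 0 62; 0 0 0 0.4 0 0 62; 0 0 0 0.4 0 0 62; 0 0 0 0.4 0 0 62; 0 0 0 0.4 0 0 62; 0 0 0 0.4 0 0 62; 0 0 0 0.4 0 0 62; 0 0 0 0.4 0 0 62; 0 0 0 0.4 0 0 62; 0 0 0 0 0 0 62")

```text
time_s: 12.15
ee_pos: [0.5, 0.0586, 0.025]
orientation: [-0.0, 0.984, 0.18, -0.0]
wrist_force: [-3.8, -0.2, 5.5]
opening: 0.0541
```

```bash
python3 flap.py pics/s8.png;python3 -c "
from h import *
im,d=viewer.read_camera('wrist');cv2.imwrite('pics/w8.png',im)"
```

```text
t 12.15 base [-22.69  20.8 ] z 25.02 toolx yaw 20.76 toolz [-1.e-04  1.e-04 -1.e+00] F(base) [-3.67  1.15] 5.49 open 54.1 q [-0.04   0.108  1.971  0.     1.062  1.168]
tool shift cm now [-7.23  0.04  0.  ]
tool shift cm if aligned [-7.23  0.03  0.  ]
bar n 406 slope -0.17139484286281265 angle 0.3397455081276405 z at hinge 69.29354781850279
```

View pics/w8.png

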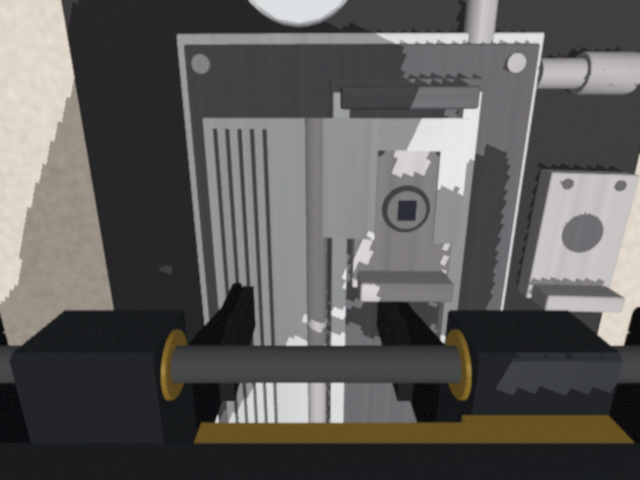

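play_rows(increments="0 0 0 0.1 0 0 62; 0 0 0 0.1 0 0 62; 0 0 0 0.1 0 0 62; 0 0 0 0.1 0 0 62; 0 0 0 0.1 0 0 62; 0 0 0 0.1 0 0 62; 0 0 0 0.1 0 0 62; 0 0 0 0.1 0 0 62; 0 0 0 0 0 0 62; 0 0 0 0 0 0 62")

```text
time_s: 13.5
ee_pos: [0.5069, 0.0612, 0.025]
orientation: [0.0, 0.984, 0.18, -0.0]
wrist_force: [-5.9, -0.6, 4.8]
opening: 0.0541
```

```bash
python3 flap.py pics/s9.png;python3 -c "
from h import *
im,d=viewer.read_camera('wrist');cv2.imwrite('pics/w9.png',im)"
```

```text
t 13.5 base [-15.33  20.79] z 24.99 toolx yaw 20.76 toolz [-9.e-04 -3.e-04 -1.e+00] F(base) [-5.7   1.49] 4.77 open 54.1 q [-0.034  0.126  1.952 -0.     1.065  1.174]
tool shift cm now [-7.97  0.03  0.01]
tool shift cm if aligned [-7.97  0.03 -0.  ]
bar n 381 slope -0.18057210498697576 angle 0.3486470334155398 z at hinge 69.6688187683023
```

View pics/w9.png

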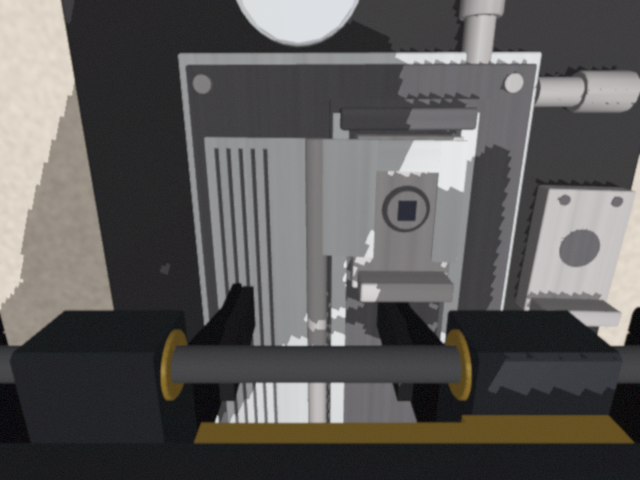

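play_rows(increments="0 0 0 0.1 0 0 62; 0 0 0 0.1 0 0 62; 0 0 0 0.1 0 0 62; 0 0 0 0 0 0 62; 0 0 0 0 0 0 62; 0 0 0 0 0 0 62; 0 0 0 0 0 0 62; 0 0 0 0 0 0 62; 0 0 0 0 0 0 62; 0 0 0 0 0 0 62")

```text
time_s: 14.85
ee_pos: [0.5089, 0.062, 0.0249]
orientation: [0.0, 0.984, 0.18, -0.001]
wrist_force: [-7.6, -2.6, 8.1]
opening: 0.0538
```

```bash
python3 flap.py pics/s10.png
```

```text
t 14.85 base [-13.27  20.81] z 24.91 toolx yaw 20.75 toolz [-2.8e-03 -8.0e-04 -1.0e+00] F(base) [-7.98  0.25] 8.13 open 53.8 q [-3.200e-02  1.320e-01  1.945e+00 -1.000e-03  1.067e+00  1.177e+00]
tool shift cm now [-8.17  0.04  0.01]
tool shift cm if aligned [-8.17  0.03 -0.01]
bar n 369 slope -0.1666279619291062 angle 0.33511101851470837 z at hinge 69.54397879729017
```

play_rows(increments="0 0 0 0.1 0 0 62; 0 0 0 0.1 0 0 62; 0 0 0 0.1 0 0 62; 0 0 0 0 0 0 62; 0 0 0 0 0 0 62; 0 0 0 0 0 0 62; 0 0 0 0 0 0 62; 0 0 0 0 0 0 62; 0 0 0 0 0 0 62; 0 0 0 0 0 0 62")

```text
time_s: 16.15
ee_pos: [0.5088, 0.0619, 0.0247]
orientation: [0.001, 0.984, 0.18, -0.005]
wrist_force: [-19.2, -6.6, 17.1]
opening: 0.0536
```

```bash
python3 flap.py pics/s11.png;python3 -c "
from h import *
im,d=viewer.read_camera('wrist');cv2.imwrite('pics/w11.png',im)"
```

```text
t 16.15 base [-13.31  20.81] z 24.69 toolx yaw 20.74 toolz [-0.0088 -0.0026 -1.    ] F(base) [-20.3    0.64] 17.11 open 53.6 q [-0.031  0.138  1.94  -0.003  1.073  1.18 ]
tool shift cm now [-8.17  0.04  0.04]
tool shift cm if aligned [-8.17  0.03 -0.03]
bar n 370 slope -0.18226050199326438 angle 0.3502816323663828 z at hinge 69.50844696890195
```

View pics/w11.png

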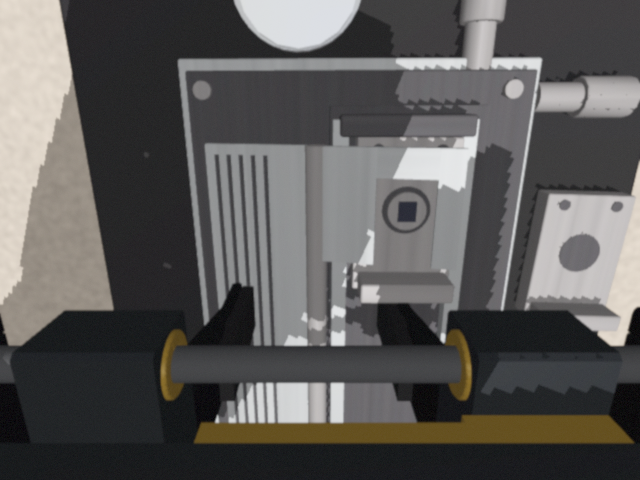

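View pics/s11.png

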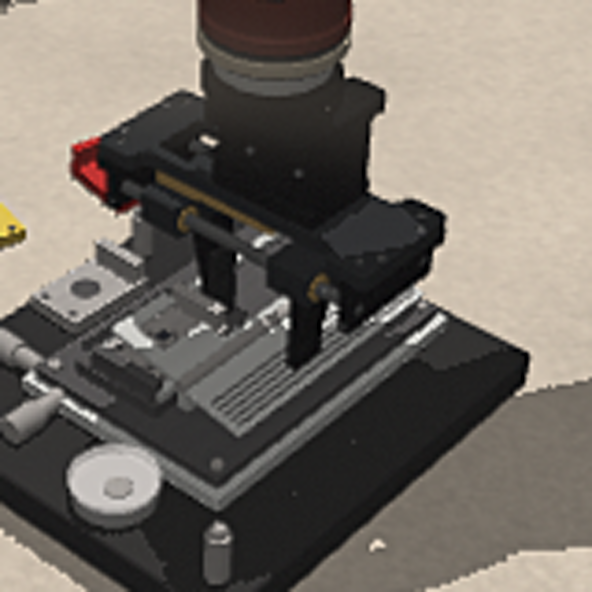

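play_rows(increments="0 0 0 -0.2 0 0 62; 0 0 0 -0.2 0 0 62; 0 0 0 -0.2 0 0 62; 0 0 0 -0.2 0 0 62; 0 0 0 -0.2 0 0 62; 0 0 0 -0.2 0 0 62; 0 0 0 -0.2 0 0 62; 0 0 0 -0.2 0 0 62; 0 0 0 0 0 0 62; 0 0 0 0 0 0 62")

```text
time_s: 17.5
ee_pos: [0.4979, 0.0577, 0.0249]
orientation: [0.0, 0.984, 0.18, -0.0]
wrist_force: [2.4, 0.6, 5.1]
opening: 0.0541
```

```bash
python3 flap.py pics/s12.png;python3 -c "
from h import *
im,d=viewer.read_camera('wrist');cv2.imwrite('pics/w12.png',im)"
```

```text
t 17.5 base [-25.03  20.74] z 24.95 toolx yaw 20.76 toolz [-4.e-04 -2.e-04 -1.e+00] F(base) [ 2.5 -0.3] 5.11 open 54.1 q [-0.042  0.104  1.977 -0.     1.062  1.167]
tool shift cm now [-7.    0.03 -0.  ]
tool shift cm if aligned [-7.    0.02 -0.01]
bar n 429 slope -0.18026668952678102 angle 0.34835124617482927 z at hinge 69.67376393661235
```

View pics/w12.png

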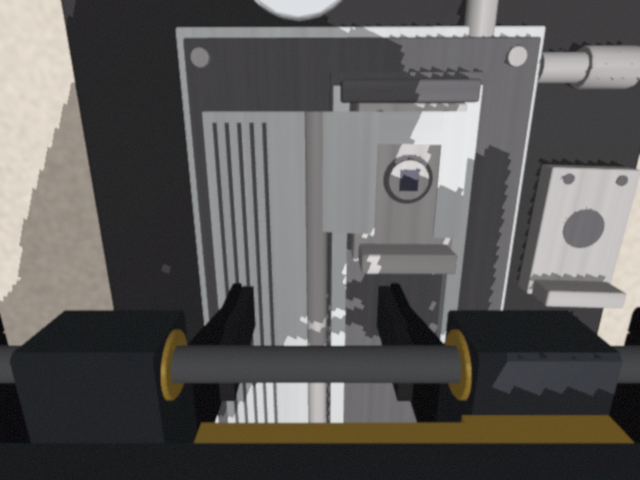

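Holder stays put against the stop (front end under the stop at v≈105) and the finger has cleared the upright. Next I raise slowly so the flap closes gently.

play_rows(increments="0 0 0 0 0 -0.1 62; 0 0 0 0 0 -0.1 62; 0 0 0 0 0 -0.1 62; 0 0 0 0 0 -0.1 62; 0 0 0 0 0 -0.1 62; 0 0 0 0 0 -0.1 62; 0 0 0 0 0 -0.1 62; 0 0 0 0 0 -0.2 62; 0 0 0 0 0 -0.5 62; 0 0 0 0 0 -1 62")

```text
time_s: 18.85
ee_pos: [0.4977, 0.0578, 0.0492]
orientation: [-0.0, 0.984, 0.18, -0.001]
wrist_force: [-0.9, 0.3, -0.5]
opening: 0.054
```

play_rows(increments="0 0 0 0 0 -2 62; 0 0 0 0 0 -2 62; 0 0 0 0 0 -2 62; 0 0 0 -2 0 -2 62; 0 0 0 -3 0 -2 62; 0 0 0 -3 1 -2 62; 0 0 0 -3 3 0 62; 0 0 0 -2 4 0 62; 0 0 0 0 4 0 62; 0 0 0 0 4 0 62")

```text
time_s: 20.1
ee_pos: [0.4337, -0.1394, 0.1703]
orientation: [0.001, 0.984, 0.18, 0.001]
wrist_force: [1.1, 1.0, 0.4]
opening: 0.0536
```

play_rows(increments="0 0 0 0 4 0 62; 0 0 0 0 4 0 62; 0 0 0 0 4 0 62; 0 0 0 0 4 0 62; 0 0 0 0 2 0 62; 0 0 0 0 0 0 62; 0 0 0 0 0 0 62; 0 0 0 0 0 0 62; 0 0 0 0 0 0 62; 0 0 0 0 0 0 62")

```text
time_s: 21.35
ee_pos: [0.4971, -0.3058, 0.1692]
orientation: [0.0, 0.984, 0.18, 0.0]
wrist_force: [-0.4, -0.3, 0.1]
opening: 0.0535
```

```bash
python3 flap.py pics/s13.png;python3 - <<'E'
from h import *
im,d=viewer.read_camera('top');cv2.imwrite('pics/t13.png',cv2.resize(im[150:330,200:370],None,fx=3.3,fy=3.3,interpolation=cv2.INTER_CUBIC))
E
```

```text
t 21.35 base [-154.85 -318.8 ] z 169.24 toolx yaw 20.79 toolz [ 2.e-04 -2.e-04 -1.e+00] F(base) [-0.49 -0.13] 0.07 open 53.5 q [-0.687  0.132  1.653  0.     1.357  0.521]
tool shift cm now [  5.98 -33.93  14.42]
tool shift cm if aligned [  5.98 -33.93  14.42]
bar n 417 slope -0.0017266392370441667 angle 0.17172663752118048 z at hinge 69.96587769660697
```

View pics/s13.png

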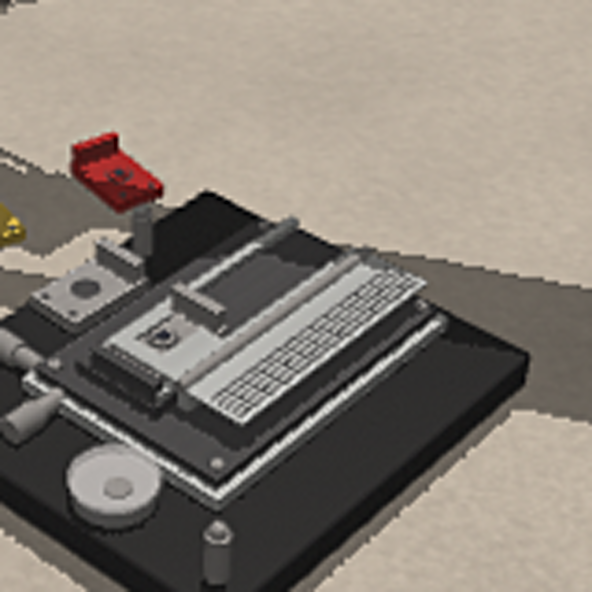

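View pics/t13.png

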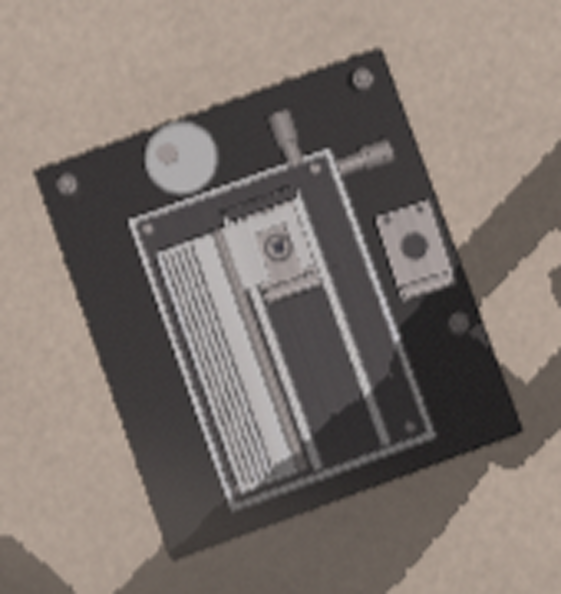

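```bash
python3 - <<'E'
from h import *
f=lambda x,y,z:ray('top',(x+.5)/3.3-.5+200,(y+.5)/3.3-.5+150,z)
for x,y in((309,335),(278,246)):print((Rb.T@(f(x,y,.073)[:2]-O)*1e3).round(1))
from station import ticket
print(ticket.finish_job())
E
```

```text
[-33.4 -16.3]
[ 30.9 -17. ]
the job is handed in; nothing more can be done
None
```

I loaded the holder and handed the job in at about 21 s; no verdict is reported. One finger held the thumb bar down with the flap at about 0.34–0.35 rad. The other pushed the holder by its upright until it stopped. A further 3 mm commanded push raised the force to about 20 N with no movement, so it is against the end stop. I then backed off, raised slowly so the flap closed gently, and moved clear.

**Last checks:**
- **Flap:** it rests at about 0.172 rad, which is level on the holder.
- **Holder position:** the specimen is at base x of about 31 mm (30 expected when home), so the holder is home within measurement error.
- **Arm:** the wrist force is near zero and the arm is clear.
- **Other things:** the dish and spare holder look unmoved in the top view. I did not re-measure the things on the bench.

**What disagreed:**
- **Fingertips:** the visible fingertips end about 40 mm behind the reported TCP. I went by contact force and pictures instead of the reported TCP height.
- **Cameras:** the top camera's y differed from the other two by about 4 mm. I corrected the base position for that using the scene and wrist views. With that correction the specimen reads y of about -17 mm from the top camera, and about -13 mm in that camera's own frame (-12 nominal).

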